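Close and lock the tumbler's cover

ROBOT

A 6-joint arm with a two-finger parallel gripper is mounted at the origin on the work surface. World frame = base frame: x ahead of the robot, y to its left, z up, the work surface at z = 0. Lengths are in m, angles in rad, forces in N, time in s.
With the tool pointing down it reaches from about 0.375 to 0.975 m from the base axis. Payload 3.8 kg.
Tool frame: the origin (TCP) lies on the centre line of the jaws, within the pads' length; the fingertips stand 14 mm ahead of it and the grasp point (between the pads) lies 5 mm behind it; z points along the fingers, y is the direction in which the jaws open and shut (so a half turn about z gives the same grasp; the last joint's range is limited). The gripper opens to 88 mm and grips with 3 to 60 N. Pads are 18 mm wide; open, the fingers measure 123 mm over their backs; the gripper's body (75 mm by 187 mm) begins 45 mm behind the grasp point.
Start: joints at [-1.368, 0.264, 1.604, -0, 1.274, -0.037], TCP at [0.16, -0.656, 0.232] pointing down, gripper open.
Joint ranges: [-2.63, 2.63], [-0.94, 2.18], [0.31, 2.57], [-1.31, 4.45], [0, 2.66], [-2.55, 2.55]. Speed limits (rad/s): [2.57, 2.57, 3.14, 3.14, 3.14, 3.14].

INTERFACE

Orientations are given as [roll, pitch, yaw] about the fixed x, y, z axes, in that order (R = Rz(yaw) Ry(pitch) Rx(roll)).
In Python, from rig import r gives the robot as it stands. The module is installed in compiled form; this text tells all that it offers.
- The arm moves only by the shell command python3 -m crank 'ROWS' [OPENING]. ROWS is JSON, a list of rows, each a list of 2 entries, a list of its own where there are three numbers: the shift along the tool's x, y, z in units of 40 mm (1.0 is 40 mm), then the turn, a rotation vector about the tool's x, y, z in units of 6 degrees (1.0 is 6 degrees). In form: [[[tx, ty, tz], [wx, wy, wz]], ...]. A call has exactly 8 rows; each row is the pose to reach, as a shift and turn from the pose commanded when the call began, along the tool's axes at that moment; what a row does not reach only later rows make up. A row lasts 1/12 s, in which the tool goes at most 41.7 mm and 7.16 degrees, less where a joint would pass 70% of its speed; a pose out of reach is approached as far as the arm can. A call with a gripper value outside its range is refused whole. OPENING is the finger opening in mm, from 0 to 88.1, set as the call begins (- or left out, the last holds). The fingers move at their own pace and stop on an object; the grip force is fixed at half the most. Time passes only in rows, so rows that repeat a pose let the fingers close, or fill a call up. It gives the time, the measured TCP pose, the force and the opening at its end, in the units of the state.
- r.get_obs(): the state, without advancing time (a new reading comes with each control period).
- r.camera(name): name is "scene" or "top"; returns a dict with "color" (420x560x3 uint8, blue, green, red), "fovy" (degrees; the focal length in pixels is half the picture's height over the tangent of half this angle, whatever the lens; pixels are square), "cx", "cy" (the principal point, pixels), "eye" and "attitude" of the camera in the world. Camera axes: x right, y up, looking along -z (the intrinsics and any distortion apply to the point x, -y, -z); pixel columns grow to the right and rows downward; lengths in m; the calibration is good to about 2 mm. A picture is of the moment at which its call begins. There is no depth.
- r.sign_off(): hands the job in, once; it reports no verdict.
The state is a dict: "time_s": time; "q": joint angles; "qvel": joint speeds; "joint_torque": joint torques, N m; "eef_pos": TCP position; "ee_rot": TCP orientation; "contact_force": force on the tool from outside, world axes, zero at the start; "wrist_torque": the same for the moment, N m; "opening": finger opening in m.
Only numpy, scipy, OpenCV 4.12 (cv2) and the standard library are available. Lean on these libraries where they do the work, as an engineer would, in place of code of your own. Each camera call takes 0.05 s, during which the arm holds its last target.

TASK

Get the blue stone tumbler ready to run: lower its raised cover until it is fully closed on the sloping frame, then push the orange cam stud in and turn it a full quarter turn clockwise, so that it stays in and locks the cover. Let go, and leave everything else on the table where it is.

Things in the scene. Friction and masses are not known exactly. Their poses are not given: they have to be found in the camera images.
- stud_grip (a point): Mid-wing of the orange T-shaped cam stud, on its axis, 37 mm above the cover's face while out (27 mm at full push). Wing 12 mm thick, 42 long, from 17 mm below this point to 11 above; 20 mm round shaft below. Axes: z out of the cover along the stud's axis, y along the wing, x across it. The stud is on the cover's middle line, 140 mm from the hinge line, 30 mm from the free edge.
- cover_edge (a point): Point on the outer face of the white cover, on its middle line, 12 mm from the free (near, lower) edge, 158 mm from the hinge line. Axes: z out of the face, x towards the hinge, y along the edge. Cover: 170 mm hinge to free edge, 208 wide, 8 thick. The face is clear 60 mm left and right of this point for pressing. The stiff hinge holds it half open; 1 to 6 N here moves it.
- hinge (a point): Middle of the hinge line, in the plane of the cover's underside, 185 mm above the table. Axes of the machine: z up, y along the hinge line, x towards its back (-x, its front, faces the robot). The closed cover slopes down to the front at 35 degrees from level, so the stud's axis then leans 35 degrees from vertical, its outer end towards the front.
- machine: Blue bench-top stone tumbler, fixed to the table; origin at the centre of its underside. 240 mm deep (x), 250 mm wide (y), flat top at 185 mm behind the hinge line, 80 mm tall at the front. z up, -x is the front. The hinge line is 35 mm behind the origin.
- cover (a joint): Angle of the cover about its hinge: 0 fully closed on the frame, grows as the free edge is raised (starts 0.35 to 0.8 rad).
- stud_push (a joint): How far the stud is pushed into the cover, m: 0 fully out (held by its spring), 0.010 at the bottom; the spring takes 4 N at first, 10 N at the bottom. It turns only while pushed in 0.007 or more (more is safer); after the turn it springs back to about 0.006 and stays caught. It hooks under the frame only when the cover is closed.
- stud_turn (a joint): Turn of the stud: 0 unlocked (wing parallel to the hinge line), grows clockwise as seen looking at the outer face of the cover; 1.57 rad locked, at its stop (wing points from the free edge to the hinge). It stays where it is left.
- mosaic: Square white sheet with a finished round stone mosaic, 250 mm by 250 mm and 16 mm tall, fixed; a bystander. Origin at the centre of its underside.
- nippers_mid (a point): Bystander, to be left alone: tile nippers with two red handles, 170 mm long, lying on the mosaic. The point lies in its middle or on its handle.
- cup_mid (a point): Bystander, to be left alone: white ceramic cup of stone pieces, 60 mm wide and 62 mm tall, standing on the machine's flat top behind the cover. The point is its centre, half-way up.
- gluejar_mid (a point): Bystander, to be left alone: white glue jar with a blue cap, 60 mm wide and 68 mm tall, standing in front of the machine. The point is its centre, half-way up.
- sprayer_mid (a point): Bystander, to be left alone: clear spray bottle with a blue cap, 66 mm wide and 170 mm tall. The point is its centre, half-way up.
- hammer_mid (a point): Bystander, to be left alone: small hammer with a wooden handle, 240 mm long, lying on the table. The point lies in its middle or on its handle.
- spatula_mid (a point): Bystander, to be left alone: spatula with a wooden handle, 200 mm long, lying on the table. The point lies in its middle or on its handle.
- tweezers_mid (a point): Bystander, to be left alone: steel tweezers, 130 mm long, lying on the table. The point lies in its middle or on its handle.

How it is judged:
On the way, in this order (a step that is already met when the one before it is completed fails the run):
1. the cover is closed, with the stud not yet turned (value of joint cover below 0.04 rad and value of joint stud_turn below 0.3 rad), for 0.2 s.
2. the stud is pushed in and turned a quarter turn with the cover closed (value of joint cover below 0.04 rad and value of joint stud_turn above 1.35 rad and value of joint stud_push above 0.0045 m), for 0.2 s.
At the end, for the whole second after the job is handed in: The cover is within 0.04 rad of fully closed, and the stud is turned clockwise more than 1.35 rad (77 degrees) and still caught at least 4.5 mm in after being let go (all of step 2); the robot touches nothing.
It fails at once if a bystander (cup, jar, bottle or tool) is moved more than 25 mm (distance of any of nippers_mid, cup_mid, gluejar_mid, sprayer_mid, hammer_mid, spatula_mid, tweezers_mid from where it was at the start of the episode above 0.025 m).
It also fails if it takes over 42 s, if anything falls off the work surface, if the arm or the gripper's body presses on something with over 40 N, if the wrist force passes 120 N, or if a joint passes its speed limit or range.

## Working session

There is one attempt and no reset: what is moved stays moved. The work goes in short steps, Python scripts to look and compute and a shell command to move; the robot and the scene stay as the last step left them, time stands still between calls to the robot, and variables do not carry over. Pictures are saved under pics/ and viewed, and the job is handed in when it is done.

```bash
mkdir -p pics
python3 - <<'E'
from rig import r
import cv2,numpy as np
o=r.get_obs()
for k,v in o.items(): print(k,np.round(v,4))
for n in("scene","top"):
    c=r.camera(n); cv2.imwrite(f"pics/{n}0.png",c["color"])
    print({k:(np.round(v,4).tolist() if not isinstance(v,str) else v) for k,v in c.items() if k!="color"})
E
```

```text
time_s 0.0
q [-1.3679  0.2647  1.6054 -0.      1.2737 -0.0369]
qvel [ 0.0024  0.0004  0.0011 -0.0013 -0.0006 -0.0019]
joint_torque [-1.10000e-03 -5.02115e+01 -3.56875e+01  7.26000e-02  2.94000e-02
 -2.00000e-04]
eef_pos [ 0.1602 -0.655   0.2309]
ee_rot [-3.1394e+00 -1.0000e-04  2.3980e-01]
contact_force [-0.1485 -0.1162 -0.6158]
wrist_torque [-0.009  -0.026  -0.0325]
opening 0.0883
{'fovy': 49.4763, 'cx': 272.3869, 'cy': 209.251, 'eye': [1.2127, -0.3674, 1.4864], 'attitude': [0.5441, 0.0022, 1.0376]}
{'fovy': 47.6006, 'cx': 276.8636, 'cy': 205.5227, 'eye': [0.3156, 0.0223, 1.5614], 'attitude': [0.1405, -0.0076, -1.5448]}
```

View pics/scene0.png

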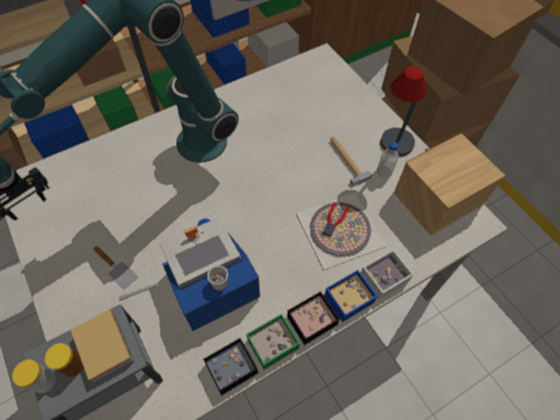

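View pics/top0.png

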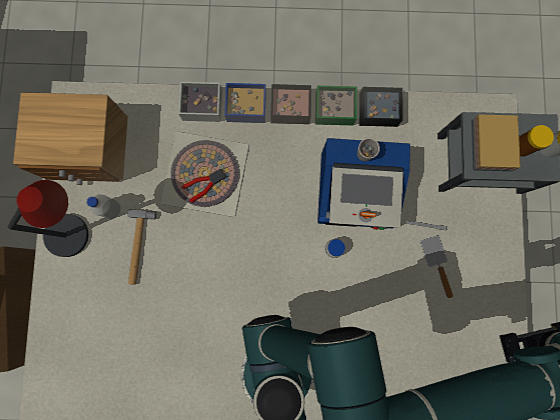

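```bash
cat > h.py <<'E'
import numpy as np,cv2
from scipy.spatial.transform import Rotation as R
def rot(a): return R.from_euler('xyz',a).as_matrix()
def ray(c,u,v):
    f=c["color"].shape[0]/2/np.tan(np.radians(c["fovy"])/2)
    d=rot(c["attitude"])@np.array([(u-c["cx"])/f,-(v-c["cy"])/f,-1]); return np.array(c["eye"]),d/np.linalg.norm(d)
def plane(c,u,v,z):
    e,d=ray(c,u,v); return e+d*(z-e[2])/d[2]
def tri(c1,p1,c2,p2):
    a,d=ray(c1,*p1); b,e=ray(c2,*p2)
    s=np.linalg.lstsq(np.c_[d,-e],b-a,rcond=None)[0]
    P,Q=a+d*s[0],b+e*s[1]; return (P+Q)/2,np.linalg.norm(P-Q)
def proj(c,P):
    f=c["color"].shape[0]/2/np.tan(np.radians(c["fovy"])/2)
    x=rot(c["attitude"]).T@(np.array(P)-c["eye"]); return np.array([c["cx"]+f*x[0]/-x[2],c["cy"]-f*x[1]/-x[2]])
def crop(c,x0,y0,w,h,s,name):
    cv2.imwrite(name,cv2.resize(c["color"][y0:y0+h,x0:x0+w],None,fx=s,fy=s,interpolation=cv2.INTER_CUBIC))
E
python3 - <<'E'
from rig import r
from h import *
s=r.camera("scene");t=r.camera("top")
print(s.keys())
crop(s,140,200,130,130,6-1.5 if 0 else 4.5,"pics/s1.png"); crop(t,305,125,120,130,4.5,"pics/t1.png")
E
```

```text
dict_keys(['color', 'fovy', 'cx', 'cy', 'eye', 'attitude'])
```

View pics/s1.png

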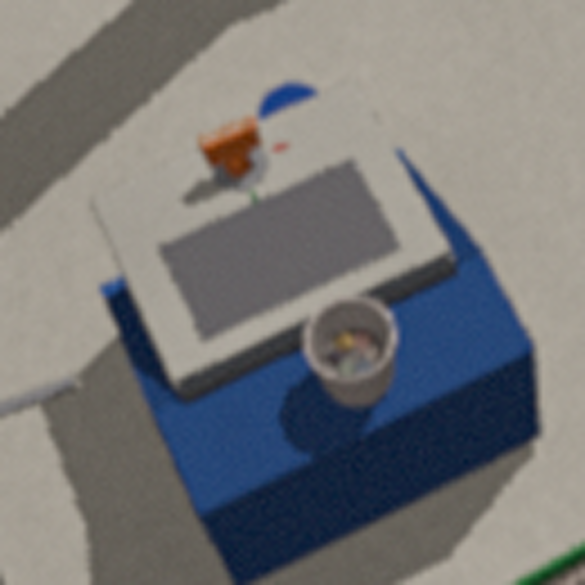

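View pics/t1.png

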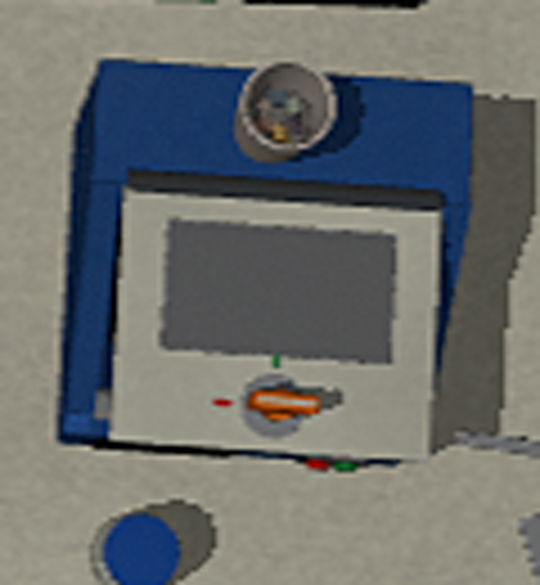

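Run:
```python
from rig import r
from h import *
s=r.camera("scene");t=r.camera("top")
S=lambda u,v:(140+(u+.5)/4.5-.5,200+(v+.5)/4.5-.5)
T=lambda u,v:(305+(u+.5)/4.5-.5,125+(v+.5)/4.5-.5)
L={'backR':((205,515),(472,85)),'backL':((530,352),(100,62)),
'win bR':((202,338),(397,236)),'win bL':((400,247),(168,220)),'win fL':((352,160),(160,347)),'win fR':((162,245),(392,363)),
'cov fR':((95,203),(432,457)),'covhR':((182,385),(440,208)),'covhL':((452,258),(127,190)),
'wingL':((258,127),(252,398)),'wingR':((205,150),(318,406)),'jar':((290,92),(142,550)),'cuprim':((350,330),(290,107))}
for k,(a,b) in L.items():
    P,e=tri(s,S(*a),t,T(*b)); print(k,P.round(4),round(e,4))
```

```text
backR [ 0.7096 -0.3734  0.1804] 0.0029
backL [ 0.7183 -0.1299  0.1758] 0.0047
win bR [ 0.6024 -0.3212  0.1939] 0.0012
win bL [ 0.6093 -0.1729  0.1908] 0.0025
win fL [ 0.5267 -0.1694  0.1824] 0.0023
win fR [ 0.5204 -0.3172  0.1872] 0.0025
cov fR [ 0.4609 -0.3446  0.1783] 0.0032
covhR [ 0.6235 -0.3488  0.1894] 0.0028
covhL [ 0.631  -0.1456  0.1827] 0.0003
wingL [ 0.49   -0.2213  0.222 ] 0.0003
wingR [ 0.4866 -0.2621  0.221 ] 0.002
jar [ 0.3998 -0.1703  0.0909] 0.0015
cuprim [ 0.6722 -0.2392  0.2498] 0.0014
```

```bash
cat > g.py <<'E'
from rig import r
from h import *
psi=np.radians(-2.3); H=np.array([.628,-.248,.185])
X=np.array([np.cos(psi),np.sin(psi),0]);Y=np.array([-np.sin(psi),np.cos(psi),0]);Z=np.array([0,0,1.])
def cov(phi,d,n,y=0): # world pt; phi slope deg
    p=np.radians(phi); return H+d*(-X*np.cos(p)-Z*np.sin(p))+n*(-X*np.sin(p)+Z*np.cos(p))+y*Y
def ori(phi,turn=0):
    p=np.radians(phi); u=X*np.cos(p)+Z*np.sin(p); z=X*np.sin(p)-Z*np.cos(p)
    return np.c_[Y,u,z]@R.from_euler('z',turn,degrees=True).as_matrix()
def rel(P,O,o=None):
    o=o or r.get_obs(); C=rot(o["ee_rot"])
    t=C.T@(np.array(P)-o["eef_pos"])/.04
    w=np.degrees(R.from_matrix(C.T@O).as_rotvec())/6
    return t.round(2).tolist(),w.round(2).tolist()
def st():
    o=r.get_obs(); C=rot(o["ee_rot"]); f=C.T@np.array(o["contact_force"])
    print("t",o["time_s"],"pos",np.round(o["eef_pos"],4),"q",np.round(o["q"],2),"F",np.round(o["contact_force"],1),"Ftool",f.round(1),"open",round(float(o["opening"]),4))
    return o
E
python3 - <<'E'
from g import *
o=st(); O=ori(35)
# tcp = tip - 14mm*z
tip=cov(4,.155,.05,-.05); print(tip, tip-.014*O[:,2]); print(rel(tip-.014*O[:,2],O))
E
```

```text
t 0.3 pos [ 0.1603 -0.6554  0.2317] q [-1.37  0.26  1.6   0.    1.27 -0.04] F [-0.2  0.3 -0. ] Ftool [-0.2 -0.3  0. ] open 0.0882
[ 0.46801053 -0.29161447  0.22406595] [ 0.45998693 -0.29129221  0.23553408]
([9.44, -7.06, -0.09], [-5.0, 3.75, -11.92])
```

```bash
python3 -m crank '[[[0.6,-0.4,-0.5],[-0.3,0.2,-0.7]],[[1.2,-0.9,-1],[-0.6,0.5,-1.5]],[[1.8,-1.4,-1.4],[-0.9,0.7,-2.2]],[[2.5,-1.9,-1.6],[-1.2,0.9,-3]],[[3.2,-2.4,-1.6],[-1.6,1.2,-3.8]],[[3.8,-2.9,-1.6],[-1.9,1.4,-4.5]],[[4.5,-3.3,-1.6],[-2.2,1.65,-5.2]],[[5,-3.7,-1.6],[-2.5,1.9,-6]]]' 0
python3 - <<'E'
from g import *
o=st(); O=ori(35)
tip=cov(4,.155,.05,-.05); print(rel(tip-.014*O[:,2],O))
E
```

```text
time_s: 0.97
eef_pos: [0.3209, -0.4626, 0.2967]
ee_rot: [2.832, -0.104, 0.895]
contact_force: [0.2, -0.2, -0.5]
opening: 0.0372
t 0.9667 pos [ 0.3209 -0.4626  0.2967] q [-1.15 -0.15  1.95  0.26  1.11 -0.54] F [ 0.2 -0.2 -0.5] Ftool [-0.1  0.2  0.6] open 0.0372
([5.33, -0.61, 2.01], [-2.46, 1.84, -5.88])
```

```bash
python3 -m crank '[[[0.7,-0.1,0],[-0.3,0.2,-0.7]],[[1.4,-0.2,0.1],[-0.6,0.4,-1.5]],[[2.1,-0.3,0.2],[-0.9,0.7,-2.2]],[[2.8,-0.3,0.4],[-1.2,0.9,-3]],[[3.5,-0.4,0.7],[-1.6,1.2,-3.8]],[[4.2,-0.5,1.0],[-1.9,1.4,-4.5]],[[4.8,-0.6,1.4],[-2.2,1.6,-5.2]],[[5.3,-0.6,1.7],[-2.5,1.8,-5.9]]]'
python3 - <<'E'
from g import *
o=st(); O=ori(35)
tip=cov(4,.155,.05,-.05); print(rel(tip-.014*O[:,2],O))
s=r.camera("scene");t=r.camera("top")
crop(s,140,180,130,130,4,"pics/s2.png"); crop(t,305,125,120,130,4,"pics/t2.png")
cv2.imwrite("pics/st2.png",np.hstack([cv2.resize(cv2.imread("pics/s2.png"),(400,400)),cv2.resize(cv2.imread("pics/t2.png"),(370,400))]))
E
```

```text
time_s: 1.63
eef_pos: [0.4552, -0.2911, 0.2456]
ee_rot: [2.53, 0.005, 1.53]
contact_force: [-0.5, -0.6, -0.0]
opening: 0.0001
t 1.6333 pos [ 0.4552 -0.2911  0.2456] q [-0.9  -0.29  2.24  0.61  0.85 -1.19] F [-0.5 -0.6 -0. ] Ftool [-0.6 -0.4 -0.2] open 0.0001
([0.0, -0.05, 0.27], [0.01, 0.04, 0.02])
```

View pics/st2.png

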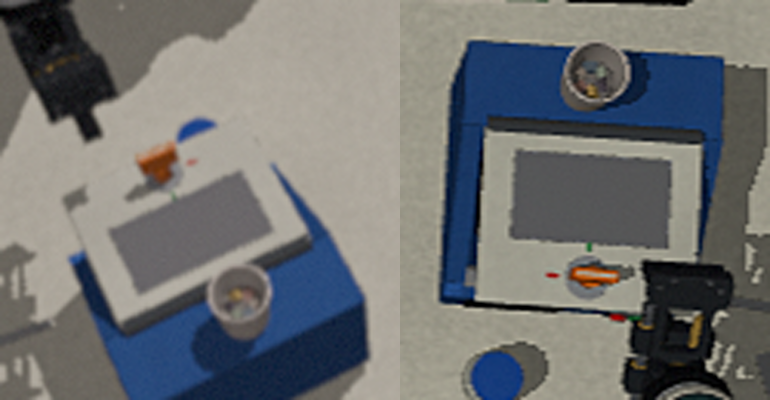

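Run:
```python
from g import *
o=st(); O=ori(35)
for phi,n in((0,.008),(5,.008),(10,.008),(15,.008),(20,.008),(25,.008),(30,.008),(33,.008),(35,.008),(35,.004)):
    print(phi,rel(cov(phi,.155,n,-.05)-.014*O[:,2],O))
```

```text
t 1.7333 pos [ 0.4544 -0.2901  0.2433] q [-0.9  -0.28  2.24  0.61  0.85 -1.19] F [-0.4 -0.5 -0.6] Ftool [-0.6 -0.7  0.3] open 0.0005
0 ([-0.02, -0.38, 0.92], [-0.03, 0.01, -0.01])
5 ([-0.02, -0.57, 1.2], [-0.03, 0.01, -0.01])
10 ([-0.02, -0.74, 1.49], [-0.03, 0.01, -0.01])
15 ([-0.02, -0.89, 1.8], [-0.03, 0.01, -0.01])
20 ([-0.02, -1.0, 2.11], [-0.03, 0.01, -0.01])
25 ([-0.02, -1.09, 2.44], [-0.03, 0.01, -0.01])
30 ([-0.02, -1.15, 2.77], [-0.03, 0.01, -0.01])
33 ([-0.02, -1.18, 2.97], [-0.03, 0.01, -0.01])
35 ([-0.02, -1.18, 3.11], [-0.03, 0.01, -0.01])
35 ([-0.02, -1.18, 3.21], [-0.03, 0.01, -0.01])
```

```bash
python3 -m crank '[[[0,-0.1,0.5],[0,0,0]],[[0,-0.2,0.9],[0,0,0]],[[0,-0.3,1.15],[0,0,0]],[[0,-0.45,1.4],[0,0,0]],[[0,-0.55,1.6],[0,0,0]],[[0,-0.65,1.8],[0,0,0]],[[0,-0.75,2.0],[0,0,0]],[[0,-0.8,2.2],[0,0,0]]]'
python3 - <<'E'
from g import *
o=st(); O=ori(35)
for phi,n in((25,.008),(30,.008),(35,.008),(35,.004)):
    print(phi,rel(cov(phi,.145,n,-.05)-.014*O[:,2],O))
s=r.camera("scene");t=r.camera("top")
crop(s,140,180,130,130,4,"pics/s2.png"); crop(t,305,125,120,130,4,"pics/t2.png")
cv2.imwrite("pics/st3.png",np.hstack([cv2.resize(cv2.imread("pics/s2.png"),(400,400)),cv2.resize(cv2.imread("pics/t2.png"),(370,400))]))
E
```

```text
time_s: 2.4
eef_pos: [0.4792, -0.2952, 0.1556]
ee_rot: [2.531, 0.004, 1.525]
contact_force: [-1.8, 0.9, 1.9]
opening: 0.0004
t 2.4 pos [ 0.4792 -0.2952  0.1556] q [-0.86 -0.13  2.3   0.74  0.66 -1.34] F [-1.8  0.9  1.9] Ftool [ 0.8 -0.4 -2.6] open 0.0004
25 ([0.08, -0.11, 0.33], [0.0, 0.06, -0.02])
30 ([0.08, -0.17, 0.64], [0.0, 0.06, -0.02])
35 ([0.08, -0.2, 0.95], [0.0, 0.06, -0.02])
35 ([0.08, -0.2, 1.05], [0.0, 0.06, -0.02])
```

View pics/st3.png

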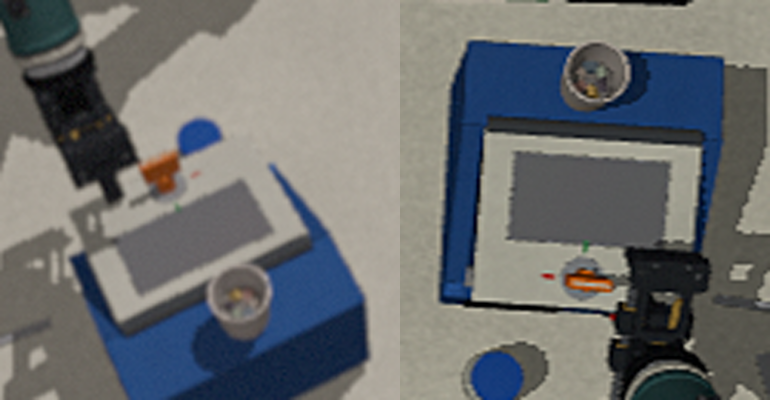

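```bash
python3 -m crank '[[[0,-0.05,0.15],[0,0,0]],[[0.05,-0.1,0.3],[0,0,0]],[[0.05,-0.1,0.45],[0,0,0]],[[0.05,-0.15,0.55],[0,0,0]],[[0.05,-0.15,0.65],[0,0,0]],[[0.05,-0.2,0.75],[0,0,0]],[[0.05,-0.2,0.8],[0,0,0]],[[0.05,-0.2,0.8],[0,0,0]]]'
python3 - <<'E'
from g import *
o=st(); O=ori(35)
print(rel(cov(35,.145,.008,-.05)-.014*O[:,2],O))
E
```

```text
time_s: 3.17
eef_pos: [0.4911, -0.293, 0.1246]
ee_rot: [2.531, 0.003, 1.526]
contact_force: [-0.7, -0.4, -0.7]
opening: 0.0002
t 3.1667 pos [ 0.4911 -0.293   0.1246] q [-0.83 -0.07  2.31  0.81  0.59 -1.4 ] F [-0.7 -0.4 -0.7] Ftool [-0.4 -1.   0.2] open 0.0002
([0.01, 0.01, 0.15], [-0.01, 0.05, -0.02])
```

```bash
python3 -m crank '[[[0,0,0.04],[0,0,0]],[[0,0,0.08],[0,0,0]],[[0,0,0.12],[0,0,0]],[[0,0,0.15],[0,0,0]],[[0,0,0.18],[0,0,0]],[[0,0,0.2],[0,0,0]],[[0,0,0.22],[0,0,0]],[[0,0,0.22],[0,0,0]]]'
python3 - <<'E'
from g import *
o=st(); O=ori(35)
print(rel(cov(35,.145,.008,-.05)-.014*O[:,2],O))
E
```

```text
time_s: 3.83
eef_pos: [0.4963, -0.2937, 0.118]
ee_rot: [2.531, 0.004, 1.526]
contact_force: [-0.4, -0.1, 0.3]
opening: 0.0003
t 3.8333 pos [ 0.4963 -0.2937  0.118 ] q [-0.82 -0.05  2.31  0.82  0.58 -1.41] F [-0.4 -0.1  0.3] Ftool [-0.1 -0.2 -0.5] open 0.0003
([0.02, -0.01, -0.06], [0.0, 0.06, -0.02])
```

```bash
python3 -m crank '[[[0,0,0.03],[0,0,0]],[[0,0,0.06],[0,0,0]],[[0,0,0.09],[0,0,0]],[[0,0,0.12],[0,0,0]],[[0,0,0.14],[0,0,0]],[[0,0,0.16],[0,0,0]],[[0,0,0.18],[0,0,0]],[[0,0,0.18],[0,0,0]]]'
python3 - <<'E'
from g import *
o=st(); O=ori(35)
print(rel(cov(35,.145,.008,-.05)-.014*O[:,2],O))
s=r.camera("scene");t=r.camera("top")
crop(s,140,180,130,130,4,"pics/s2.png"); crop(t,305,125,120,130,4,"pics/t2.png")
cv2.imwrite("pics/st4.png",np.hstack([cv2.resize(cv2.imread("pics/s2.png"),(400,400)),cv2.resize(cv2.imread("pics/t2.png"),(370,400))]))
E
```

```text
time_s: 4.5
eef_pos: [0.5004, -0.2939, 0.1121]
ee_rot: [2.531, 0.004, 1.526]
contact_force: [-1.3, 0.6, 0.2]
opening: 0.0002
t 4.5 pos [ 0.5004 -0.2939  0.1121] q [-0.81 -0.03  2.31  0.84  0.56 -1.43] F [-1.3  0.6  0.2] Ftool [ 0.5 -1.  -0.9] open 0.0002
([0.02, -0.01, -0.24], [0.0, 0.06, -0.02])
```

View pics/st4.png

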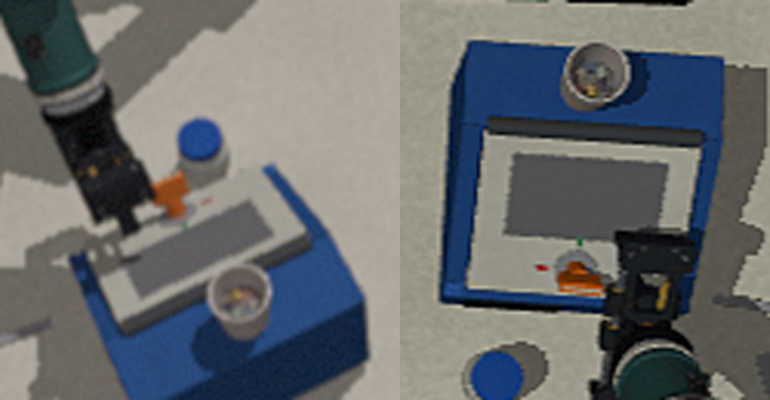

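```bash
python3 -m crank '[[[0,0,0.03],[0,0,0]],[[0,0,0.06],[0,0,0]],[[0,0,0.09],[0,0,0]],[[0,0,0.11],[0,0,0]],[[0,0,0.13],[0,0,0]],[[0,0,0.14],[0,0,0]],[[0,0,0.15],[0,0,0]],[[0,0,0.15],[0,0,0]]]'
python3 - <<'E'
from g import *
o=st(); O=ori(35)
print(rel(cov(35,.145,.008,-.05)-.014*O[:,2],O))
s=r.camera("scene");t=r.camera("top")
crop(s,140,200,130,130,4.5,"pics/s5.png"); crop(t,305,125,120,130,4.5,"pics/t5.png")
E
```

```text
time_s: 5.27
eef_pos: [0.5038, -0.294, 0.1072]
ee_rot: [2.531, 0.004, 1.526]
contact_force: [-1.0, -1.0, 0.3]
opening: 0.0005
t 5.2667 pos [ 0.5038 -0.294   0.1072] q [-0.81 -0.02  2.31  0.85  0.55 -1.44] F [-1.  -1.   0.3] Ftool [-1.  -0.6 -0.8] open 0.0005
([0.02, -0.01, -0.39], [0.0, 0.06, -0.02])
```

View pics/s5.png

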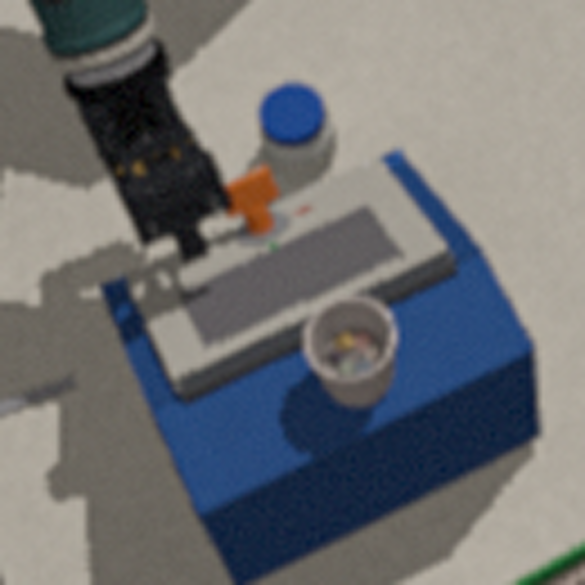

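View pics/t5.png

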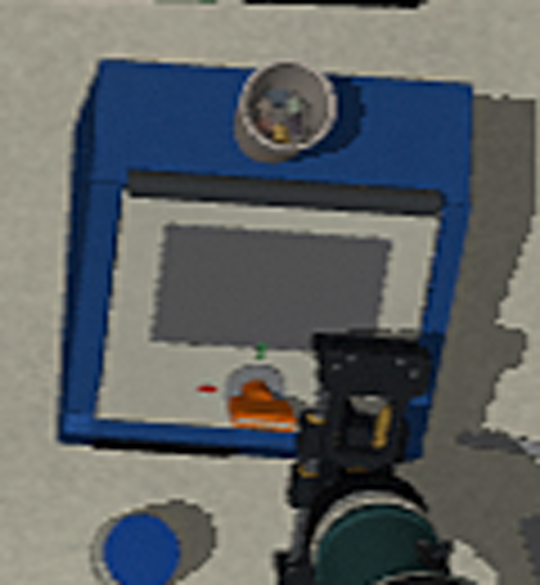

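Run:
```python
from g import *
s=r.camera("scene");t=r.camera("top")
S=lambda u,v:(140+(u+.5)/4.5-.5,200+(v+.5)/4.5-.5)
T=lambda u,v:(305+(u+.5)/4.5-.5,125+(v+.5)/4.5-.5)
L={'win bR':((208,343),(390,241)),'win bL':((403,253),(165,224)),'win fL':((370,208),(150,340)),'red':((303,210),(207,388)),'fcovL':((388,158),(97,420)),'frameL':((388,158),(62,440)),'frL2':((400,152),(62,415)),
'jar':((292,107),(142,548)),'studtop':((265,172),(265,412))}
for k,(a,b) in L.items():
    P,e=tri(s,S(*a),t,T(*b)); q=P-H; x=q@X;y=q@Y;z=q[2]; p=np.radians(35)
    print(k,P.round(4),round(e,4),"d",round(-x*np.cos(p)-z*np.sin(p),4),"n",round(-x*np.sin(p)+z*np.cos(p),4),"y",round(y,4))
o=r.get_obs();C=rot(o["ee_rot"]);tip=o["eef_pos"]+.014*C[:,2];print(tip,proj(s,tip),proj(t,tip))
```

```text
win bR [ 0.6018 -0.3192  0.1814] 0.0002 d 0.0212 n 0.0105 y -0.0722
win bL [ 0.6092 -0.1721  0.1798] 0.0015 d 0.0209 n 0.0083 y 0.0751
win fL [ 0.5401 -0.169   0.128 ] 0.0 d 0.1073 n 0.0055 y 0.0754
red [ 0.5099 -0.2104  0.1149] 0.001 d 0.1381 n 0.0112 y 0.0329
fcovL [ 0.49   -0.1349  0.0922] 0.006 d 0.1699 n 0.0057 y 0.1075
frameL [ 0.4759 -0.1216  0.0584] 0.0106 d 0.2013 n -0.0137 y 0.1202
frL2 [ 0.4906 -0.1174  0.0878] 0.0079 d 0.1725 n 0.0021 y 0.125
jar [ 0.4023 -0.1726  0.0728] 0.0013 d 0.2516 n 0.0392 y 0.0663
studtop [ 0.4911 -0.2332  0.1663] 0.0143 d 0.1233 n 0.0635 y 0.0093
[ 0.51197487 -0.29446127  0.09593121] [185.44654946 260.81438417] [376.81661516 211.74276026]
```

```bash
python3 -m crank '[[[0,0,0.03],[0,0,0]],[[0,0,0.06],[0,0,0]],[[0,0,0.09],[0,0,0]],[[0,0,0.11],[0,0,0]],[[0,0,0.13],[0,0,0]],[[0,0,0.14],[0,0,0]],[[0,0,0.15],[0,0,0]],[[0,0,0.15],[0,0,0]]]'
python3 - <<'E'
from g import *
o=st(); O=ori(35)
print(rel(cov(35,.145,.008,-.05)-.014*O[:,2],O))
s=r.camera("scene");t=r.camera("top")
crop(s,140,200,130,130,4.5,"pics/s6.png"); crop(t,305,125,120,130,4.5,"pics/t6.png")
E
```

```text
time_s: 6.13
eef_pos: [0.5071, -0.2942, 0.1023]
ee_rot: [2.531, 0.004, 1.526]
contact_force: [-2.9, 0.3, 1.0]
opening: 0.0006
t 6.1333 pos [ 0.5071 -0.2942  0.1023] q [-0.8  -0.01  2.3   0.87  0.54 -1.45] F [-2.9  0.3  1. ] Ftool [ 0.2 -1.8 -2.5] open 0.0006
([0.02, -0.0, -0.54], [-0.0, 0.06, -0.02])
```

View pics/s6.png

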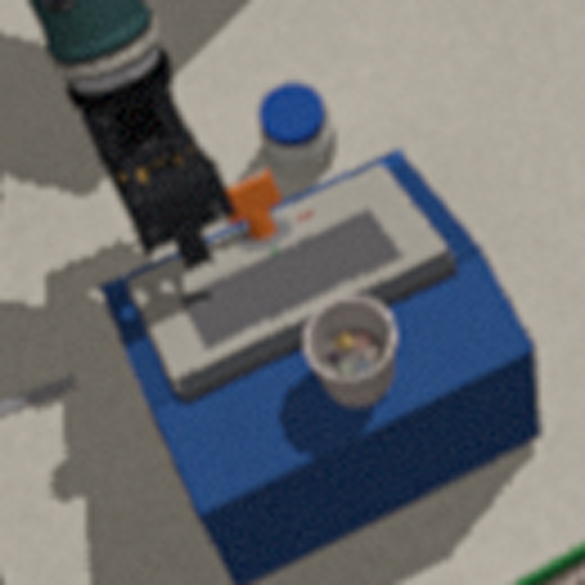

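View pics/t6.png

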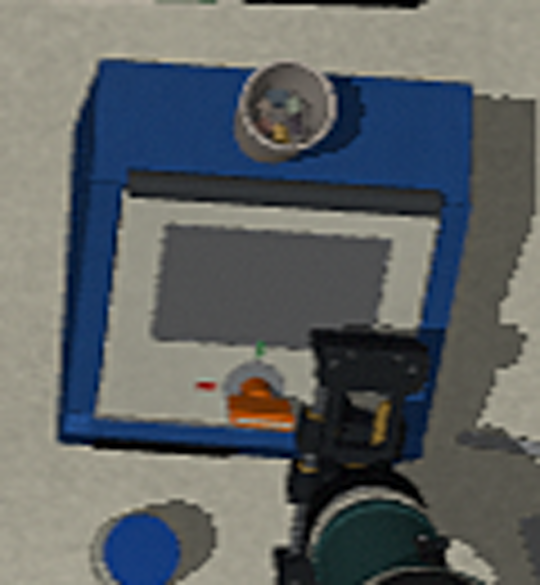

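```bash
python3 -m crank '[[[0,0,0.03],[0,0,0]],[[0,0,0.06],[0,0,0]],[[0,0,0.09],[0,0,0]],[[0,0,0.11],[0,0,0]],[[0,0,0.13],[0,0,0]],[[0,0,0.14],[0,0,0]],[[0,0,0.15],[0,0,0]],[[0,0,0.15],[0,0,0]]]'
python3 - <<'E'
from g import *
o=st(); O=ori(35)
print(rel(cov(35,.145,.008,-.05)-.014*O[:,2],O))
E
```

```text
time_s: 6.9
eef_pos: [0.508, -0.2944, 0.1015]
ee_rot: [2.529, 0.007, 1.53]
contact_force: [-73.2, 13.7, 64.6]
opening: 0.0006
t 6.9 pos [ 0.508  -0.2944  0.1015] q [-0.8  -0.    2.3   0.87  0.54 -1.46] F [-73.2  13.7  64.6] Ftool [ 10.3 -23.1 -95.3] open 0.0006
([0.03, -0.01, -0.57], [0.02, 0.05, 0.03])
```

```bash
python3 -m crank '[[[0,0,-0.2],[0,0,0]],[[0,0,-0.4],[0,0,0]],[[0,0,-0.8],[0,0,0]],[[0.3,0,-1.2],[0,0,0]],[[0.5,0,-1.6],[0,0,0]],[[0.7,0,-2],[0,0,0]],[[0.9,0,-2.2],[0,0,0]],[[0.9,0,-2.2],[0,0,0]]]' 60
python3 - <<'E'
from g import *
o=st()
s=r.camera("scene");t=r.camera("top")
C=rot(o["ee_rot"])
for k in(-.019,0,.014):
    p=o["eef_pos"]+k*C[:,2]; print(k,p,((proj(s,p)-[140,180]))*4.5,(proj(t,p)-[305,125])*4.5)
crop(s,140,180,130,130,4.5,"pics/s7.png"); crop(t,305,125,120,130,4.5,"pics/t7.png")
E
```

```text
time_s: 7.57
eef_pos: [0.4621, -0.2554, 0.1711]
ee_rot: [2.528, 0.005, 1.527]
contact_force: [0.8, 0.3, 0.7]
opening: 0.0516
t 7.5667 pos [ 0.4621 -0.2554  0.1711] q [-0.82 -0.25  2.36  0.69  0.68 -1.25] F [0.8 0.3 0.7] Ftool [ 0.3  1.  -0.1] open 0.0516
-0.019 [ 0.45116773 -0.25479831  0.18662748] [198.15798781 219.05330728] [292.35444879 464.34431505]
0 [ 0.4620861  -0.25536583  0.17108827] [207.37708927 241.04649997] [288.40897059 449.90835924]
0.014 [ 0.47013122 -0.25578401  0.15963833] [214.10490595 257.09645553] [285.56233354 439.4929103 ]
```

View pics/s7.png

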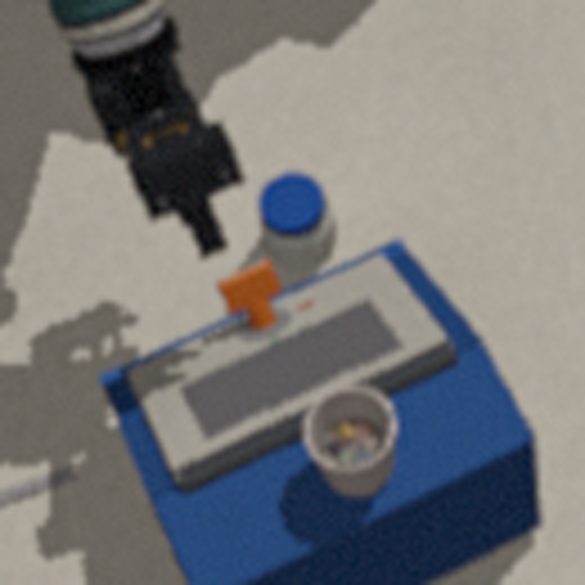

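View pics/t7.png

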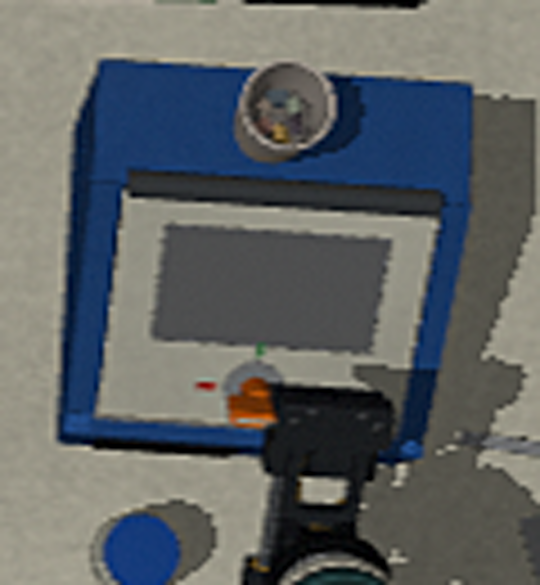

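Run:
```python
from g import *
s=r.camera("scene");t=r.camera("top")
S=lambda u,v:(140+(u+.5)/4.5-.5,180+(v+.5)/4.5-.5)
T=lambda u,v:(305+(u+.5)/4.5-.5,125+(v+.5)/4.5-.5)
L={'win bR':((208,435),(390,241)),'win bL':((403,341),(165,224)),'win fL':((372,302),(151,340)),'win fR':((182,388),(374,353)),'red':((305,305),(205,385)),'green':((275,342),(261,350)),'fcovL':((382,252),(97,418)),'hL':((455,345),(125,190)),'hR':((180,485),(440,212)),
'backL':((530,440),(100,62)),'cup':((350,420),(290,107)),
'jar':((292,199),(142,548))}
for k,(a,b) in L.items():
    P,e=tri(s,S(*a),t,T(*b)); q=P-H; x=q@X;y=q@Y;z=q[2]; p=np.radians(35)
    print(k,P.round(4),round(e,4),"d",round(-x*np.cos(p)-z*np.sin(p),4),"n",round(-x*np.sin(p)+z*np.cos(p),4),"y",round(y,4))
```

```text
win bR [ 0.6022 -0.3198  0.1794] 0.0002 d 0.022 n 0.0086 y -0.0727
win bL [ 0.6087 -0.1717  0.1819] 0.0014 d 0.0201 n 0.0102 y 0.0755
win fL [ 0.5412 -0.1694  0.1235] 0.0019 d 0.1089 n 0.0012 y 0.075
win fR [ 0.5355 -0.3197  0.129 ] 0.0021 d 0.1055 n 0.0055 y -0.0753
red [ 0.5123 -0.2101  0.1106] 0.0018 d 0.1386 n 0.0062 y 0.0333
green [ 0.5356 -0.2448  0.1258] 0.0002 d 0.1097 n 0.0045 y -0.0005
fcovL [ 0.4906 -0.1376  0.0897] 0.0006 d 0.1708 n 0.0032 y 0.1048
hL [ 0.6307 -0.1436  0.1848] 0.0014 d 0.0013 n 0.0006 y 0.1045
hR [ 0.6237 -0.3525  0.1765] 0.0023 d 0.005 n -0.0069 y -0.1046
backL [ 0.7178 -0.1296  0.1778] 0.0046 d -0.0655 n -0.0546 y 0.1219
cup [ 0.6722 -0.2392  0.2498] 0.0014 d -0.073 n 0.0279 y 0.0106
jar [ 0.4024 -0.173   0.0701] 0.0014 d 0.253 n 0.0369 y 0.0659
```

Run:
```python
from g import *
o=st();O=ori(35)
for n in(.085,.06,.029): print(n,rel(cov(35,.14,n),O))
```

```text
t 7.7667 pos [ 0.462  -0.2559  0.1688] q [-0.82 -0.24  2.36  0.69  0.68 -1.25] F [0.1 0.3 0.5] Ftool [ 0.3  0.4 -0.4] open 0.0602
0.085 ([0.36, 0.12, -0.08], [-0.0, 0.05, -0.02])
0.06 ([0.37, 0.12, 0.54], [-0.0, 0.05, -0.02])
0.029 ([0.37, 0.12, 1.32], [-0.0, 0.05, -0.02])
```

```bash
python3 -m crank '[[[0.15,0.05,-0.08],[0,0,0]],[[0.3,0.1,-0.08],[0,0,0]],[[0.36,0.12,-0.05],[0,0,0]],[[0.36,0.12,0],[0,0,0]],[[0.36,0.12,0.03],[0,0,0]],[[0.36,0.12,0.03],[0,0,0]],[[0.36,0.12,0.03],[0,0,0]],[[0.36,0.12,0.03],[0,0,0]]]' 50
python3 - <<'E'
from g import *
o=st()
s=r.camera("scene");t=r.camera("top")
C=rot(o["ee_rot"])
for k in(-.019,0,.014):
  for j in(-1,0,1):
    p=o["eef_pos"]+k*C[:,2]+j*C[:,1]*.025; print(k,j,p,((proj(s,p)-[160,200]))*7,(proj(t,p)-[325,165])*7)
crop(s,160,200,80,70,7,"pics/s8.png"); crop(t,325,165,80,70,7,"pics/t8.png")
E
```

```text
time_s: 8.43
eef_pos: [0.4671, -0.2417, 0.171]
ee_rot: [2.531, 0.004, 1.526]
contact_force: [-0.2, -0.1, 0.6]
opening: 0.0495
t 8.4333 pos [ 0.4671 -0.2417  0.171 ] q [-0.78 -0.26  2.37  0.67  0.67 -1.2 ] F [-0.2 -0.1  0.6] Ftool [-0.1  0.1 -0.6] open 0.0495
-0.019 -1 [ 0.43575061 -0.24032636  0.17217767] [187.58949201 177.08920153] [273.29675367 481.35023621]
-0.019 0 [ 0.45621244 -0.2411926   0.18651513] [199.55078321 195.97960367] [281.92767072 429.34368341]
-0.019 1 [ 0.47667428 -0.24205883  0.2008526 ] [211.86620497 215.42928225] [290.70118766 376.47787904]
0 -1 [ 0.44663344 -0.24087635  0.15661292] [201.61649976 210.86177855] [267.65679387 458.70647911]
0 0 [ 0.46709527 -0.24174259  0.17095038] [213.7146152  230.13682291] [276.13755966 407.14632674]
0 1 [ 0.48755711 -0.24260882  0.18528785] [226.16888681 249.97930492] [284.75673417 354.74469667]
0.014 -1 [ 0.45465237 -0.24128161  0.14514415] [211.85398766 235.51039604] [263.58696425 442.36660494]
0.014 0 [ 0.4751142  -0.24214785  0.15948162] [224.05053053 255.06271348] [271.96008769 391.13129107]
0.014 1 [ 0.49557604 -0.24301408  0.17381908] [236.60463746 275.18824304] [280.46864497 339.06725472]
```

View pics/s8.png

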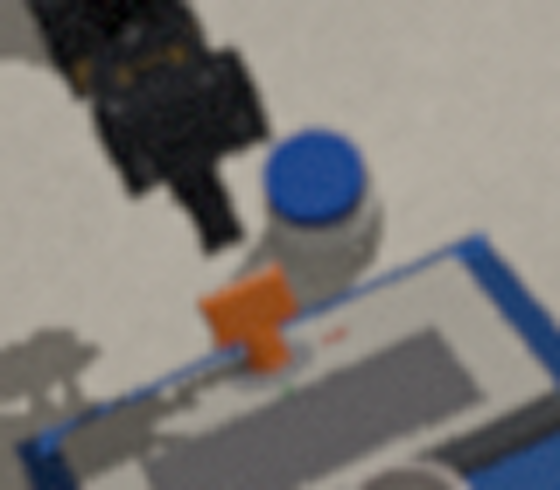

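View pics/t8.png

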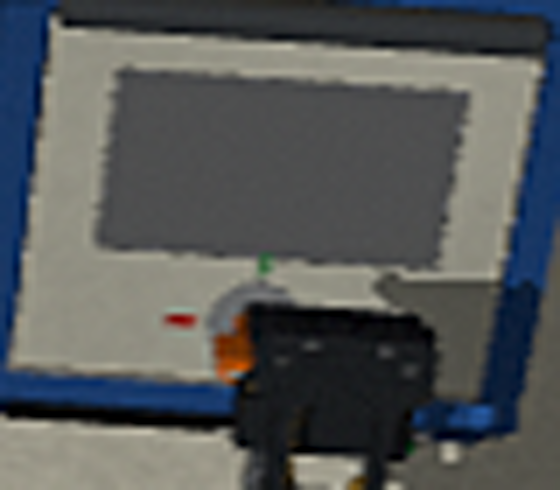

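Run:
```python
from g import *
o=st(); C=rot(o["ee_rot"])
s=r.camera("scene");t=r.camera("top")
S=lambda u,v:(160+(u+.5)/7-.5,200+(v+.5)/7-.5)
T=lambda u,v:(325+(u+.5)/7-.5,165+(v+.5)/7-.5)
for k,(a,b) in {'cL':((267,132),(250,308)),'cR':((132,195),(435,322))}.items():
    P,e=tri(s,S(*a),t,T(*b)); print(k,P.round(4),e.round(4),"tool mm",(C.T@(P-o["eef_pos"])*1000).round(1))
```

```text
t 8.5333 pos [ 0.4671 -0.2418  0.1711] q [-0.78 -0.26  2.37  0.67  0.67 -1.2 ] F [ 0.3 -0.5 -0.5] Ftool [-0.5 -0.1  0.6] open 0.05
cL [ 0.4945 -0.2108  0.2791] 0.002 tool mm [ 31.8  83.4 -73.7]
cR [ 0.4923 -0.2785  0.2808] 0.0062 tool mm [-36.   84.8 -74.4]
```

Run:
```python
from g import *
o=st(); C=rot(o["ee_rot"])
s=r.camera("scene")
S=lambda u,v:(160+(u+.5)/7-.5,200+(v+.5)/7-.5)
for (u,v),x in(((223,245),-1),((223,245),3),((205,252),-10),((242,238),8)):
    e,d=ray(s,*S(u,v)); a=C.T@(e-o["eef_pos"])*1000; b=C.T@d
    k=(x-a[0])/b[0]; print((a+k*b).round(1))
    # given y=42 plane
    k=(42-a[1])/b[1]; print(" y42",(a+k*b).round(1))
    k=(33-a[1])/b[1]; print(" y33",(a+k*b).round(1))
```

```text
t 8.6333 pos [ 0.4671 -0.2418  0.1712] q [-0.78 -0.26  2.37  0.67  0.67 -1.2 ] F [ 0.9 -0.4  0.7] Ftool [-0.3  1.1 -0. ] open 0.05
[-1.  23.3 -4.1]
 y42 [ -2.3  42.  -13. ]
 y33 [-1.7 33.  -8.7]
[  3.  -32.7  22.6]
 y42 [ -2.3  42.  -13. ]
 y33 [-1.7 33.  -8.7]
[-10.   27.1  -6.4]
 y42 [-11.   42.  -13.5]
 y33 [-10.4  33.   -9.2]
[ 8.  25.8 -4.6]
 y42 [  6.7  42.  -12.3]
 y33 [ 7.4 33.  -8. ]
```

```bash
python3 -m crank '[[[0,0,0],[0,0,1.1]],[[0,0,0],[0,0,2.2]],[[0,0,0],[0,0,3.3]],[[0,0,0],[0,0,4.4]],[[0,0,0],[0,0,5.5]],[[0,0,0],[0,0,6.6]],[[0,0,0],[0,0,7.7]],[[0,0,0],[0,0,8.8]]]';python3 -m crank '[[[0,0,0],[0,0,1.1]],[[0,0,0],[0,0,2.2]],[[0,0,0],[0,0,3.3]],[[0,0,0],[0,0,4.4]],[[0,0,0],[0,0,5.5]],[[0,0,0],[0,0,6.2]],[[0,0,0],[0,0,6.2]],[[0,0,0],[0,0,6.2]]]'
python3 - <<'E'
from g import *
o=st();print(np.round(o["ee_rot"],3),rel(cov(35,.14,.085),ori(35,90)))
s=r.camera("scene");t=r.camera("top")
crop(s,150,180,80,70,7,"pics/s9.png"); crop(t,325,165,80,70,7,"pics/t9.png")
C=rot(o["ee_rot"])
for j in(-1,1):
    p=o["eef_pos"]+.014*C[:,2]+j*C[:,1]*.025; print(j,((proj(s,p)-[150,180]))*7,(proj(t,p)-[325,165])*7)
E
```

```text
time_s: 9.35
eef_pos: [0.4671, -0.2418, 0.1712]
ee_rot: [2.74, -0.474, 0.698]
contact_force: [0.7, 0.2, 0.8]
opening: 0.0496
time_s: 10.02
eef_pos: [0.4671, -0.2417, 0.1711]
ee_rot: [3.135, -0.611, -0.039]
contact_force: [0.0, -0.3, -0.1]
opening: 0.05
t 10.0167 pos [ 0.4671 -0.2417  0.1711] q [-0.78 -0.26  2.37  0.67  0.67  0.37] F [ 0.  -0.3 -0.1] Ftool [-0.   0.3  0.1] open 0.05
[ 3.135 -0.611 -0.039] ([-0.0, -0.0, -0.1], [0.06, -0.0, 0.01])
-1 [343.09700953 372.86214195] [213.09687317 386.97089704]
1 [244.46699993 417.13507312] [331.05508423 395.1154938 ]
```

View pics/s9.png

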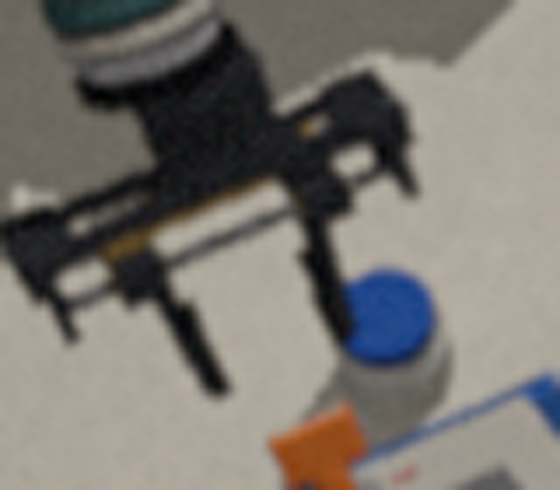

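View pics/t9.png

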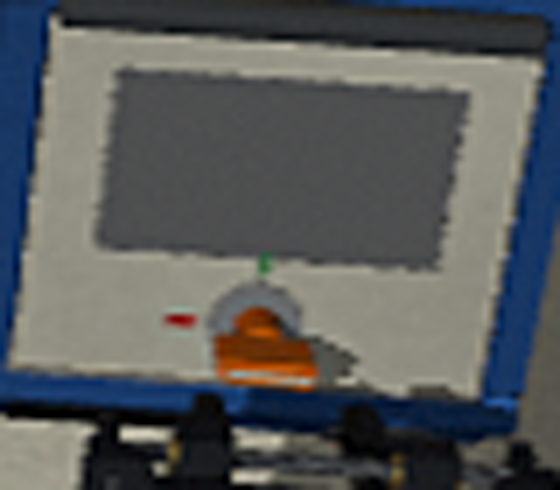

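Run:
```python
from g import *
o=st(); C=rot(o["ee_rot"])
s=r.camera("scene");t=r.camera("top")
S=lambda u,v:(150+(u+.5)/7-.5,180+(v+.5)/7-.5)
T=lambda u,v:(325+(u+.5)/7-.5,165+(v+.5)/7-.5)
M=[]
for k,(a,b) in {'tL':((345,340),(208,400)),'tR':((220,391),(361,410)),'wingcapL':((352,402),(222,375)),'wingcapR':((278,440),(314,380))}.items():
    P,e=tri(s,S(*a),t,T(*b)); q=P-H; p=np.radians(35);x=q@X;z=q[2]
    print(k,P.round(4),e.round(4),"tool mm",(C.T@(P-o["eef_pos"])*1000).round(1),"d n y",round(-x*np.cos(p)-z*np.sin(p),4),round(-x*np.sin(p)+z*np.cos(p),4),round(q@Y,4))
```

```text
t 10.1167 pos [ 0.4671 -0.2417  0.1711] q [-0.78 -0.26  2.37  0.67  0.67  0.37] F [-0.8 -0.4 -0.4] Ftool [-0.9  0.4 -0.1] open 0.0496
tL [ 0.4695 -0.211   0.1785] 0.001 tool mm [  5.3 -30.7  -5.6] d n y 0.1346 0.0864 0.0306
tR [ 0.4668 -0.2735  0.1831] 0.0001 tool mm [ 7.7 31.8 -9.1] d n y 0.1322 0.0903 -0.0319
wingcapL [ 0.4842 -0.2206  0.1494] 0.0018 tool mm [  0.9 -22.   27. ] d n y 0.139 0.0538 0.0216
wingcapR [ 0.4835 -0.2597  0.1478] 0.003 tool mm [ 0.6 17.1 29.1] d n y 0.1392 0.052 -0.0174
```

```bash
python3 -m crank '[[[0,0,0],[0,0,-1.1]],[[0,0,0],[0,0,-2.2]],[[0,0,0],[0,0,-3.3]],[[0,0,0],[0,0,-4.4]],[[0,0,0],[0,0,-5.5]],[[0,0,0],[0,0,-6.6]],[[0,0,0],[0,0,-7.7]],[[0,0,0],[0,0,-8.8]]]' 40;python3 -m crank '[[[0,0,0],[0,0,-1.1]],[[0,0,0],[0,0,-2.2]],[[0,0,0],[0,0,-3.3]],[[0,0,0],[0,0,-4.4]],[[0,0,0],[0,0,-5.5]],[[0,0,0],[0,0,-6.2]],[[0,0,0],[0,0,-6.2]],[[0,0,0],[0,0,-6.2]]]'
python3 - <<'E'
from g import *
o=st()
for n in(.085,.045,.026):print(rel(cov(35,.14,n,.0015),ori(35)))
E
```

```text
time_s: 10.88
eef_pos: [0.4671, -0.2417, 0.1711]
ee_rot: [2.628, -0.348, 0.976]
contact_force: [-1.1, 0.6, -0.0]
opening: 0.04
time_s: 11.55
eef_pos: [0.4671, -0.2417, 0.1711]
ee_rot: [2.531, 0.003, 1.524]
contact_force: [-0.2, -0.1, 0.2]
opening: 0.0402
t 11.55 pos [ 0.4671 -0.2417  0.1711] q [-0.78 -0.26  2.37  0.67  0.67 -1.2 ] F [-0.2 -0.1  0.2] Ftool [-0.1 -0.  -0.3] open 0.0402
([0.04, -0.0, -0.1], [0.0, 0.06, -0.03])
([0.05, -0.0, 0.9], [0.0, 0.06, -0.03])
([0.05, -0.0, 1.37], [0.0, 0.06, -0.03])
```

Descend first to where the tips just straddle the wing top, and look.

```bash
python3 -m crank '[[[0,0,0.2],[0,0,0]],[[0.04,0.03,0.4],[0,0.06,0]],[[0.04,0.03,0.55],[0,0.06,0]],[[0.04,0.03,0.7],[0,0.06,0]],[[0.04,0.03,0.8],[0,0.06,0]],[[0.04,0.03,0.9],[0,0.06,0]],[[0.04,0.03,0.95],[0,0.06,0]],[[0.04,0.03,0.95],[0,0.06,0]]]'
python3 - <<'E'
from g import *
o=st()
print(rel(cov(35,.14,.026,.0015),ori(35)))
s=r.camera("scene");t=r.camera("top")
crop(s,160,200,80,70,7,"pics/s10.png"); crop(t,325,165,80,70,7,"pics/t10.png")
E
```

```text
time_s: 12.22
eef_pos: [0.49, -0.241, 0.1399]
ee_rot: [2.531, -0.002, 1.53]
contact_force: [0.6, 0.2, 0.1]
opening: 0.04
t 12.2167 pos [ 0.49   -0.241   0.1399] q [-0.74 -0.17  2.36  0.74  0.58 -1.25] F [0.6 0.2 0.1] Ftool [0.2 0.6 0.2] open 0.04
([-0.0, -0.02, 0.41], [-0.01, -0.01, -0.02])
```

View pics/s10.png

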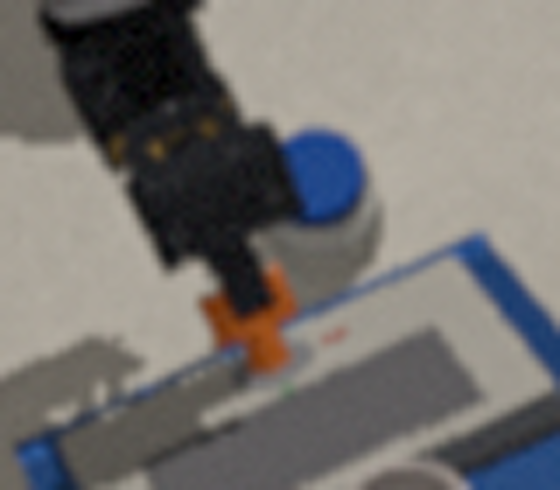

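View pics/t10.png

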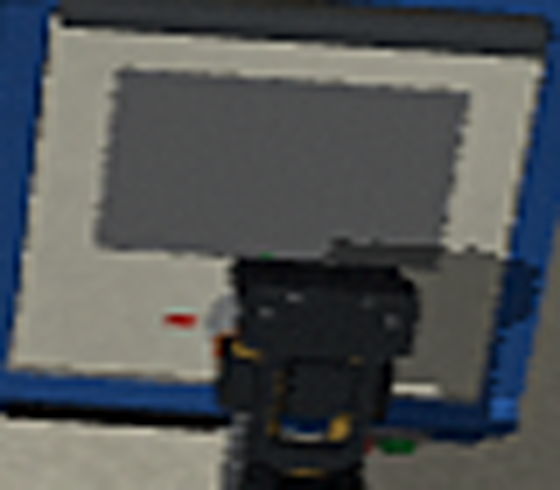

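```bash
python3 -m crank '[[[0,0,0.1],[0,0,0]],[[0,0,0.2],[0,0,0]],[[0,0,0.3],[0,0,0]],[[0,0,0.36],[0,0,0]],[[0,0,0.4],[0,0,0]],[[0,0,0.4],[0,0,0]],[[0,0,0.4],[0,0,0]],[[0,0,0.4],[0,0,0]]]'
python3 - <<'E'
from g import *
o=st()
E
python3 -m crank '[[[0,0,0],[0,0,0]],[[0,0,0],[0,0,0]],[[0,0,0],[0,0,0]],[[0,0,0],[0,0,0]],[[0,0,0],[0,0,0]],[[0,0,0],[0,0,0]],[[0,0,0],[0,0,0]],[[0,0,0],[0,0,0]]]' 8
python3 - <<'E'
from g import *
o=st()
print(rel(cov(35,.14,.026,.0015),ori(35)), np.round(o["wrist_torque"],2))
s=r.camera("scene");t=r.camera("top")
crop(s,160,200,80,70,7,"pics/s11.png")
E
```

```text
time_s: 12.98
eef_pos: [0.4992, -0.2416, 0.1276]
ee_rot: [2.531, -0.001, 1.53]
contact_force: [-0.2, 0.4, -0.3]
opening: 0.0398
t 12.9833 pos [ 0.4992 -0.2416  0.1276] q [-0.73 -0.13  2.36  0.77  0.55 -1.28] F [-0.2  0.4 -0.3] Ftool [ 0.4 -0.3  0.1] open 0.0398
time_s: 13.65
eef_pos: [0.4995, -0.2416, 0.128]
ee_rot: [2.53, -0.001, 1.53]
contact_force: [2.9, 0.8, 1.2]
opening: 0.0116
t 13.65 pos [ 0.4995 -0.2416  0.128 ] q [-0.73 -0.13  2.36  0.77  0.55 -1.28] F [2.9 0.8 1.2] Ftool [0.9 3.  0.6] open 0.0116
([0.01, -0.05, 0.03], [0.01, -0.0, -0.02]) [ 0.19 -0.31  0.1 ]
```

View pics/s11.png

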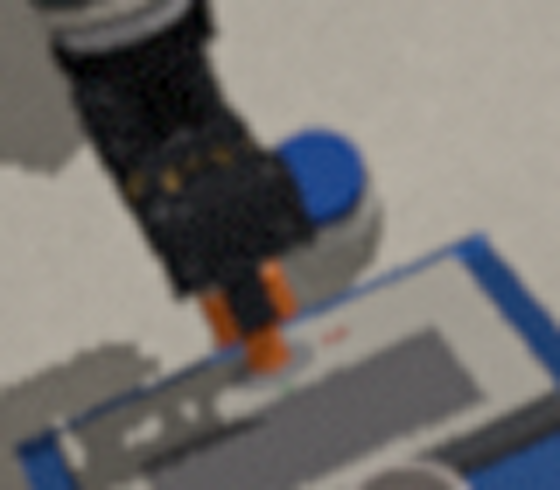

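```bash
python3 -m crank '[[[0,0,0.04],[0,0,0]],[[0,0,0.08],[0,0,0]],[[0,0,0.12],[0,0,0]],[[0,0,0.16],[0,0,0]],[[0,0,0.19],[0,0,0]],[[0,0,0.22],[0,0,0]],[[0,0,0.24],[0,0,0]],[[0,0,0.24],[0,0,0]]]'
python3 - <<'E'
from g import *
o=st(); print(rel(cov(35,.14,.026,.0015),ori(35)), np.round(o["wrist_torque"],2))
E
```

```text
time_s: 14.42
eef_pos: [0.505, -0.2419, 0.1203]
ee_rot: [2.53, -0.001, 1.53]
contact_force: [-3.6, 3.9, 8.8]
opening: 0.0116
t 14.4167 pos [ 0.505  -0.2419  0.1203] q [-0.72 -0.11  2.36  0.79  0.53 -1.3 ] F [-3.6  3.9  8.8] Ftool [ 3.7  2.  -9.3] open 0.0116
([0.01, -0.05, -0.21], [0.01, -0.0, -0.01]) [ 0.29 -0.12  0.24]
```

```bash
python3 -m crank '[[[0,0,0.01],[0,0,0.6]],[[0,0,0.015],[0,0,1.4]],[[0,0,0.015],[0,0,2.2]],[[0,0,0.015],[0,0,3.0]],[[0,0,0.015],[0,0,3.8]],[[0,0,0.015],[0,0,4.6]],[[0,0,0.015],[0,0,5.4]],[[0,0,0.015],[0,0,6]]]'
python3 - <<'E'
from g import *
o=st(); print(rel(cov(35,.14,.026,.0015),ori(35,90)), np.round(o["wrist_torque"],2))
s=r.camera("scene")
crop(s,160,200,80,70,7,"pics/s12.png")
E
```

```text
time_s: 15.08
eef_pos: [0.5055, -0.242, 0.1202]
ee_rot: [2.626, -0.347, 0.99]
contact_force: [-2.3, 3.2, 8.5]
opening: 0.0117
t 15.0833 pos [ 0.5055 -0.242   0.1202] q [-0.72 -0.11  2.36  0.79  0.53 -0.67] F [-2.3  3.2  8.5] Ftool [ 4.3  0.5 -8.4] open 0.0117
([-0.03, -0.05, -0.22], [0.01, -0.01, 8.95]) [ 0.37 -0.2   0.3 ]
```

View pics/s12.png

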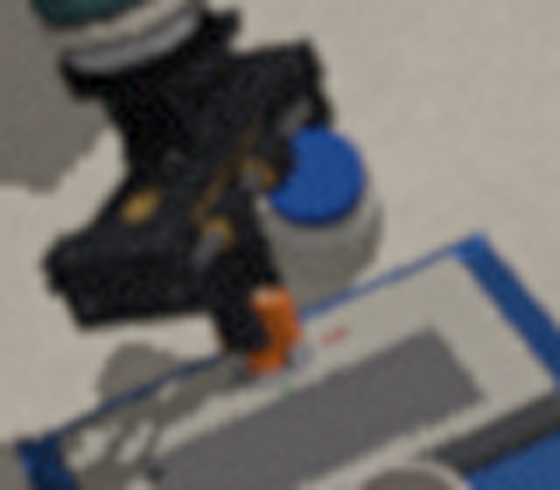

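```bash
python3 -m crank '[[[0,0,0],[0,0,0.8]],[[0,0,0],[0,0,1.6]],[[0,0,0],[0,0,2.4]],[[0,0,0],[0,0,3.2]],[[0,0,0],[0,0,4]],[[0,0,0],[0,0,4.8]],[[0,0,0],[0,0,5.6]],[[0,0,0],[0,0,6.4]]]'; python3 -m crank '[[[0,0,0],[0,0,0.5]],[[0,0,0],[0,0,1]],[[0,0,0],[0,0,1.5]],[[0,0,0],[0,0,2]],[[0,0,0],[0,0,2.4]],[[0,0,0],[0,0,2.7]],[[0,0,0],[0,0,2.8]],[[0,0,0],[0,0,2.8]]]'
python3 - <<'E'
from g import *
o=st(); print(rel(cov(35,.14,.026,.0015),ori(35,90)), np.round(o["wrist_torque"],2))
s=r.camera("scene")
crop(s,160,200,80,70,7,"pics/s13.png")
E
```

```text
time_s: 15.8
eef_pos: [0.5057, -0.2424, 0.1205]
ee_rot: [2.957, -0.588, 0.283]
contact_force: [-2.1, 1.7, 9.6]
opening: 0.0117
time_s: 16.47
eef_pos: [0.5057, -0.2426, 0.1205]
ee_rot: [-3.127, -0.613, -0.067]
contact_force: [-2.7, 1.7, 9.1]
opening: 0.0119
t 16.4667 pos [ 0.5057 -0.2426  0.1205] q [-0.72 -0.11  2.36  0.79  0.53  0.29] F [-2.7  1.7  9.1] Ftool [ 2.9 -1.7 -9. ] open 0.0119
([-0.07, -0.02, -0.22], [0.01, -0.02, -0.21]) [ 0.24 -0.19  0.25]
```

View pics/s13.png

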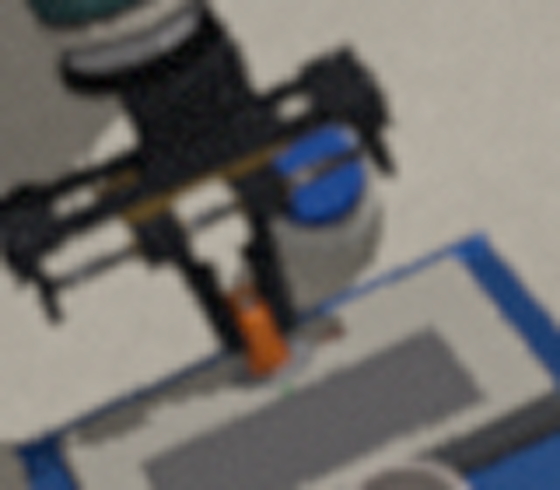

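```bash
python3 -m crank '[[[0,0,0],[0,0,0.2]],[[0,0,0],[0,0,0.4]],[[0,0,0],[0,0,0.6]],[[0,0,0],[0,0,0.6]],[[0,0,0],[0,0,0.6]],[[0,0,0],[0,0,0.3]],[[0,0,0],[0,0,0.1]],[[0,0,0],[0,0,0.1]]]'
python3 - <<'E'
from g import *
o=st(); print(rel(cov(35,.14,.026,.0015),ori(35,90)), np.round(o["wrist_torque"],2))
E
python3 -m crank '[[[0,0,0],[0,0,0]],[[0,0,0],[0,0,0]],[[0,0,0],[0,0,0]],[[0,0,0],[0,0,0]],[[0,0,0],[0,0,0]],[[0,0,0],[0,0,0]],[[0,0,0],[0,0,0]],[[0,0,0],[0,0,0]]]' 45
python3 -m crank '[[[0,0,-0.15],[0,0,0]],[[0,0,-0.4],[0,0,0]],[[0,0,-0.8],[0,0,0]],[[0,0,-1.4],[0,0,0]],[[0,0,-2],[0,0,0]],[[0,0,-2.6],[0,0,0]],[[0,0,-3],[0,0,0]],[[0,0,-3],[0,0,0]]]'
python3 - <<'E'
from g import *
o=st()
s=r.camera("scene");t=r.camera("top")
crop(s,160,200,80,70,7,"pics/s14.png"); crop(t,325,165,80,70,7,"pics/t14.png")
E
```

```text
time_s: 17.18
eef_pos: [0.5057, -0.2426, 0.1206]
ee_rot: [-3.121, -0.613, -0.078]
contact_force: [-2.9, 2.1, 9.0]
opening: 0.0117
t 17.1833 pos [ 0.5057 -0.2426  0.1206] q [-0.72 -0.11  2.36  0.79  0.53  0.3 ] F [-2.9  2.1  9. ] Ftool [ 2.6 -2.1 -9.1] open 0.0117
([-0.07, -0.02, -0.21], [0.01, -0.02, -0.3]) [ 0.21 -0.15  0.26]
time_s: 17.85
eef_pos: [0.5049, -0.2418, 0.119]
ee_rot: [-3.118, -0.61, -0.081]
contact_force: [0.1, 0.3, -0.1]
opening: 0.0452
time_s: 18.52
eef_pos: [0.4362, -0.2409, 0.2222]
ee_rot: [-3.125, -0.616, -0.078]
contact_force: [0.5, -0.7, -0.0]
opening: 0.0448
t 18.5167 pos [ 0.4362 -0.2409  0.2222] q [-0.85 -0.38  2.35  0.61  0.81  0.45] F [ 0.5 -0.7 -0. ] Ftool [0.4 0.7 0.3] open 0.0448
```

View pics/s14.png

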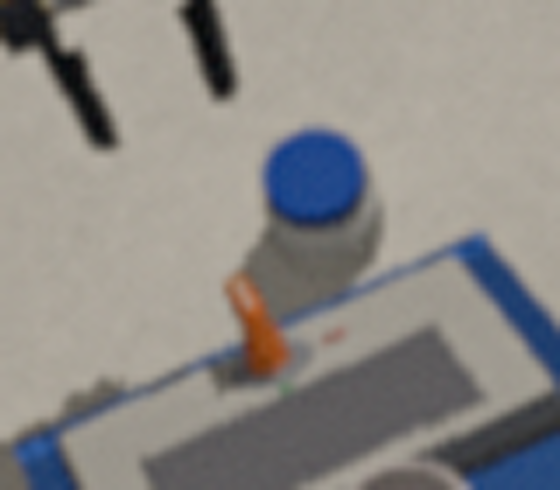

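View pics/t14.png

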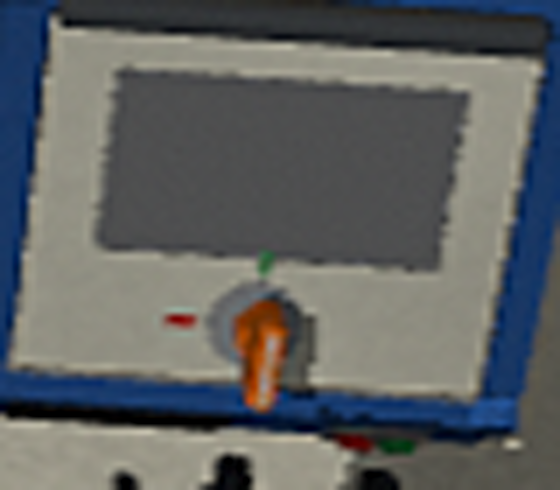

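Run:
```python
from g import *
s=r.camera("scene");t=r.camera("top")
crop(s,180,230,40,35,14,"pics/s15.png"); crop(t,345,195,40,35,14,"pics/t15.png")
```

```text
(no output)
```

View pics/s15.png

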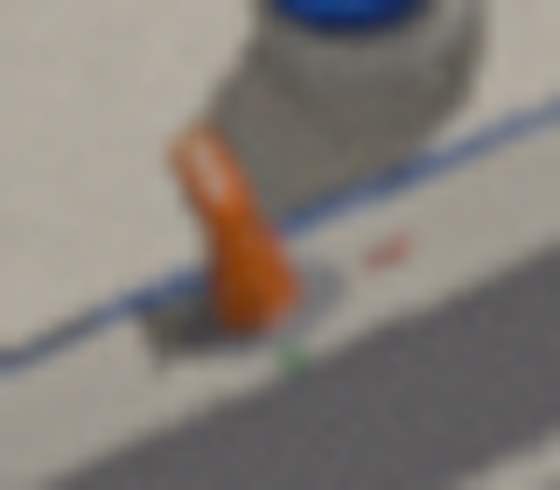

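View pics/t15.png

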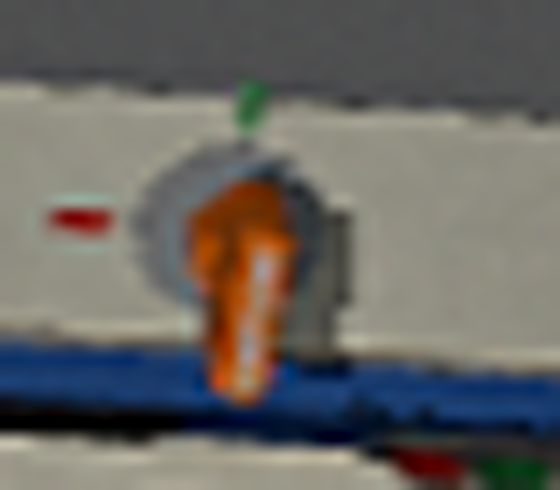

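Run:
```python
from g import *
s=r.camera("scene");t=r.camera("top")
S=lambda u,v:(180+(u+.5)/14-.5,230+(v+.5)/14-.5)
T=lambda u,v:(345+(u+.5)/14-.5,195+(v+.5)/14-.5)
for k,(a,b) in {'near':((188,140),(241,392)),'far':((232,208),(267,245))}.items():
    P,e=tri(s,S(*a),t,T(*b)); q=P-H; p=np.radians(35);x=q@X;z=q[2]
    print(k,P.round(4),e.round(4),"d n y",round(-x*np.cos(p)-z*np.sin(p),4),round(-x*np.sin(p)+z*np.cos(p),4),round(q@Y,4))
st()
```

```text
near [ 0.4727 -0.2414  0.1327] 0.0011 d n y 0.1573 0.0463 0.0004
far [ 0.503  -0.2428  0.1497] 0.001 d n y 0.1227 0.0429 0.0002
t 18.8167 pos [ 0.4359 -0.2384  0.216 ] q [-0.85 -0.38  2.36  0.61  0.81  0.45] F [ 0.4 -0.9  0. ] Ftool [0.4 0.8 0.2] open 0.0449
```

Run:
```python
from rig import r
print(r.sign_off())
```

```text
the job is handed in; nothing more can be done
None
```

The cover is closed and the cam stud is pushed in and turned a quarter turn clockwise. I then let go, backed the arm off and handed the job in at about 19 s. No verdict is reported.

**What I did:** I pressed the cover down with closed fingertips to the right of the stud. I gripped the wing (11.6 mm against 12 mm nominal), pushed it in about 9.5 mm against 9 N, and turned it.

**Last checks:**
- **Turn:** in two views the wing lies along the free-edge-to-hinge direction to within about 1°. The wrist turned about 91°, but I felt no clear torque rise at the stop.
- **Push:** the wing cap sits about 8 mm lower than when the stud was out, against about 6 mm expected. The stud therefore stayed caught after release.
- **Cover:** after release its window corners were where they had been right after closing. The force had risen sharply there, so it had reached the frame.
- **Contact and bystanders:** the contact force is about zero. The glue jar had not moved. I did not measure the other bystanders again at the end.

**What disagreed:**
- The real fingertips were about 20 mm further back along the tool than the reported position plus 14 mm. Both the cameras and the contact with the cover showed this, so I set the grasp depth from the contact.
- Because of that, the closing press overshot to about 99 N at the wrist, under the 120 N limit, before I backed off.
- The camera heights read about 5 mm low at the machine's flat top.

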